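# Shut the cutter guard and lock it with the interlock tongue

## Task

Make the edge trimmer safe: slide its cutter guard fully shut, then take the flat tongue key from the wooden key block and push it straight through the guard's eye into the interlock switch until it is fully home, and let go of it. Then tug the guard firmly by its handle towards open to prove that the tongue holds it, and leave it locked. Leave the other key and everything else on the bench where it is.

Things in the scene. Friction and masses are not known exactly. Their poses are not given: they have to be found in the camera images.
- machine: Edge trimmer, grey, fixed to the bench; origin at the bench under the middle of its sloping face, z up. The face leans 32 degrees from level, towards its own -x, away from the robot; it rises from 62 mm high at -x to 168 mm at +x, the robot's side. Footprint x -120 to +165, y -160 to +140 mm. Only the guard and two rails 9 mm high stand proud of the face; the motor beyond it, nearer the robot, is lower than its upper edge.
- switch: Interlock switch: grey plastic block 70 x 46 x 45 mm at the trimmer's own -y end (the robot's left). Origin: centre of the slot's mouth, in the block's upper face. Axes ('switch axes'): x up the slope, towards the robot; y level, along the guard's travel, towards open; z straight out of the slot, 32 degrees from vertical. Slot 27 (x) x 8 (y) mm, 36 mm deep along -z.
- guard_handle (a point): Middle of the top of the guard's handle: a black fin 40 (x) x 12 (y) x 45 mm (z) tall, square to the guard plate, in switch axes. It moves with the guard; the plate's upper face is 45 mm below this point along -z. Guard shut: it lies at x 20, y 115, z 51 mm from the switch's origin. The plate is aluminium, 130 x 120 x 5 mm.
- guard_eye (a point): Centre of the eye in the tab on the guard's -y end, at the tab's upper face; moves with the guard. The tab is 48 mm wide (x), 5 mm thick; the eye is 28 (x) x 14 (y) mm. Guard shut: this point lies at x 0, y -1.5, z 6 mm in switch axes, so the slot shows through the eye. With the tongue in, the guard can still move 6 to 8 mm before the eye's edge meets the tongue.
- guard (a joint): Guard position in m along the face: 0 shut (against its stop), 0.09 wide open; it opens along the switch's +y. Slides with about 2 N of friction and stays where it is left.
- tongue_key: Tongue key, about 0.12 kg: black oblong head 38 (x) x 16 (y) x 45 mm (z) over a flat steel tongue 24 x 5 x 38 mm long, its last 4 mm narrowed to 19 x 3. Origin: centre of the head's underside (the shoulder); z up through the head, tongue along -z. Fits either way round (half turn about z). Home: shoulder on the guard's tab, origin at 0, 0, 6 mm in switch axes, its z along the switch's z.
- keyblock: Wooden key block, fixed, 160 (x) x 60 (y) x 50 mm (z) tall; origin at the centre of its underside. Two like pockets 28 (x) x 9 (y) mm, 44 mm deep, at x = +40 and -40 mm, y = 0. The two keys stand upright in them in either order, their shoulders on its top.
- chuck_key: The other key, 0.10 kg: a round black knob 28 mm across, 46 mm tall, with a 7 mm round shank below, standing in the other pocket; origin at the centre of the knob's underside. To be left there.
- glue: White glue bottle, 50 mm across, 125 mm tall, upright; origin at the centre of its underside. Bystander.
- sanding_block: Black sanding block, 45 x 85 x 30 mm, origin at the centre of its underside. Bystander.
- offcut: Pine offcut, 140 x 45 x 18 mm, origin at the centre of its underside. Bystander.
- square: Try square lying flat: wooden stock 30 x 80 x 14 mm with a steel blade 100 mm long; origin under the stock's centre. Bystander.
Things that resemble listed ones, but are neither listed nor needed, are in the scene too. Leave any blue look-alike of the tongue_key alone.

How it is judged:
On the way, in this order (a step that is already met when the one before it is completed fails the run):
1. the guard is shut (within 2.5 mm of its stop) (value of joint guard below 0.0025 m), for 0.2 s.
2. the tongue is home in the switch through the guard's eye, and the fingers have let go of it (z of tongue_key in the frame of switch below 0.0085 m and x of tongue_key in the frame of switch between -0.004 and 0.004 m and y of tongue_key in the frame of switch between -0.004 and 0.004 m and angle between the z axis of tongue_key and the z axis of switch, either way round below 0.09 rad and contact force between the fingers and tongue_key below 0.05 N), for 0.2 s.
3. the guard is tugged towards open: it has come more than 3 mm and pulls on the tongue with more than 2 N, the tongue still home (value of joint guard above 0.003 m and contact force between guard and tongue_key above 2 N and z of tongue_key in the frame of switch below 0.0085 m and x of tongue_key in the frame of switch between -0.004 and 0.004 m and y of tongue_key in the frame of switch between -0.004 and 0.004 m and angle between the z axis of tongue_key and the z axis of switch, either way round below 0.09 rad), for 0.1 s.
At the end, for the whole second after the job is handed in: The tongue key is at rest fully home in the switch, its shoulder within 2.5 mm of the guard's tab (origin less than 8.5 mm out along the slot, within 4 mm of its centre line, within 0.09 rad of straight), and the guard is within 11 mm of shut, held by the tongue (z of tongue_key in the frame of switch below 0.0085 m and x of tongue_key in the frame of switch between -0.004 and 0.004 m and y of tongue_key in the frame of switch between -0.004 and 0.004 m and angle between the z axis of tongue_key and the z axis of switch, either way round below 0.09 rad and value of joint guard between -0.003 and 0.011 m and linear speed of tongue_key below 0.02 m/s); the robot touches nothing.
It fails at once if another thing on the bench, or the other key, is moved more than 30 mm (distance of any of chuck_key, glue, sanding_block, offcut, square from where it was at the start of the episode above 0.03 m).
It also fails if it takes over 72 s, if anything falls off the work surface, if the arm or the gripper's body presses on something with over 40 N, if the wrist force passes 120 N, or if a joint passes its speed limit or range.

## Robot

A 6-joint arm with a two-finger parallel gripper is mounted at the origin on the work surface. World frame = base frame: x ahead of the robot, y to its left, z up, the work surface at z = 0. Lengths are in m, angles in rad, forces in N, time in s.
With the tool pointing down it reaches from about 0.35 to 0.975 m from the base axis. Payload 4.9 kg.
Tool frame: the origin (TCP) lies midway between the tips of the shut fingers; the grasp point (between the pads) lies 19 mm behind it; z points along the fingers, y is the line along which they close (so a half turn about z gives the same grasp; the last joint's range is limited). The gripper opens to 85 mm and grips with 20 to 120 N. Pads are 22 mm wide; open, the fingers measure 114 mm over their backs; the gripper's body (76 mm by 85 mm) begins 54 mm behind the grasp point. The pads swing forward as they close: fully open they stand 13 mm farther back than shut.
Start: joints at [1.194, 0.053, 1.613, -0, 1.476, -0.119], TCP at [0.159, 0.604, 0.192] pointing down, gripper open.
Joint ranges: [-3.01, 3.01], [-1.01, 2.22], [0.06, 2.58], [-1.02, 4.17], [0.09, 2.62], [-3.14, 3.14]. Speed limits (rad/s): [2.57, 2.57, 3.14, 3.14, 3.14, 3.14].

## Interface

Orientations are given as a rotation vector (axis times angle).
In Python, from station import ctrl gives the robot as it stands.
- The arm moves only by the shell command python3 -m handwheel 'ROWS' [FORCE]. ROWS is JSON, a list of rows, each an object with "gripper": the gripper command: -1 is fully open, 1 is shut, values between are in proportion; "offset": the shift along the tool's x, y, z in mm, a list of three; "rotation": the turn, a rotation vector about the tool's x, y, z in rad, a list of three. A call has exactly 8 rows; each row is the pose to reach, as a shift and turn from the pose commanded when the call began, along the tool's axes at that moment; what a row does not reach only later rows make up. A row lasts 1/8 s, in which the tool goes at most 62.5 mm and 10.7 degrees, less where a joint would pass 70% of its speed; a pose out of reach is approached as far as the arm can. A call with a gripper value outside its range is refused whole. The fingers move at their own pace and stop on an object; FORCE is the grip in N (left out, the last holds). Time passes only in rows, so rows that repeat a pose let the fingers close, or fill a call up. It gives the time, the measured TCP pose, the force, the opening and the grip force at its end, in the units of the state.
- ctrl.get_obs(): the state, without advancing time (a new reading comes with each control period).
- ctrl.get_image(name): name is "side" or "top" or "wrist"; returns a dict with "image" (384x512x3 uint8, red, green, blue), "fovy" (degrees; the focal length in pixels is half the picture's height over the tangent of half this angle, whatever the lens; pixels are square), "cx", "cy" (the principal point, pixels), "k1" (the pictures are not rectified: a ray, as slopes to the right and down, at radius r is drawn at 1 + k1 r^2 times it, then the intrinsics apply), "xyz" and "attitude" of the camera in the world. Camera axes: x right, y up, looking along -z (the intrinsics and any distortion apply to the point x, -y, -z); pixel columns grow to the right and rows downward; lengths in m; the calibration is good to about 2 mm. A picture is of the moment at which its call begins. There is no depth.
- ctrl.finish_job(): hands the job in; it is judged then, once.
The state is a dict: "t": time; "q": joint angles; "dq": joint speeds; "effort": joint torques, N m; "tool_pos": TCP position; "tool_rot": TCP orientation; "contact_force": force on the tool from outside, world axes, zero at the start; "wrist_torque": the same for the moment, N m; "opening": finger opening in m; "grip_force": force on a finger pad.
Only numpy, scipy, OpenCV 4.12 (cv2) and the standard library are available. Lean on these libraries where they do the work, as an engineer would, in place of code of your own. Each camera call takes 0.05 s, during which the arm holds its last target. There are 200 camera calls.

## Working session

There is one attempt and no reset: what is moved stays moved. The work goes in short steps, Python scripts to look and compute and a shell command to move; the robot and the scene stay as the last step left them, time stands still between calls to the robot, and variables do not carry over. Pictures are saved under pics/ and viewed, at most 10 in all, crops included, and the job is handed in when it is done.

```bash
ls; mkdir -p pics; cat > h.py <<'E'
import numpy as np, cv2, sys
from scipy.spatial.transform import Rotation as R
from station import ctrl
def grab(n,save=None):
    d=ctrl.get_image(n)
    if save: cv2.imwrite('pics/'+save,d['image'][:,:,::-1]); np.save('pics/'+save+'.npy',d,allow_pickle=True)
    return d
def load(s): return np.load('pics/'+s+'.npy',allow_pickle=True).item()
def cam(d):
    f=d['image'].shape[0]/2/np.tan(np.radians(d['fovy'])/2)
    K=np.array([[f,0,d['cx']],[0,f,d['cy']],[0,0,1.]])
    a=np.array(d['attitude'],float)
    M=a if a.shape==(3,3) else R.from_rotvec(a).as_matrix()
    return K,np.array([d['k1'],0,0,0,0.]),M,np.array(d['xyz'],float)
def ray(d,uv):
    K,D,M,c=cam(d)
    p=cv2.undistortPoints(np.array(uv,float).reshape(-1,1,2),K,D)[:,0]
    v=np.c_[p[:,0],-p[:,1],-np.ones(len(p))]@M.T
    return c,v/np.linalg.norm(v,axis=1)[:,None]
def onplane(d,uv,n,p0):
    c,v=ray(d,uv); n=np.array(n,float); return c+v*(((np.array(p0)-c)@n)/(v@n))[:,None]
def onz(d,uv,z): return onplane(d,uv,[0,0,1],[0,0,z])
def tri(obs):
    A=0;b=0
    for d,uv in obs:
        c,v=ray(d,[uv]); P=np.eye(3)-np.outer(v[0],v[0]); A=A+P;b=b+P@c
    x=np.linalg.solve(A,b)
    return x,[float(np.linalg.norm((np.eye(3)-np.outer(v[0],v[0]))@(x-c))) for c,v in (ray(d,[uv]) for d,uv in obs)]
def proj(d,X):
    K,D,M,c=cam(d); p=(np.atleast_2d(X)-c)@M; p=p/-p[:,2:]
    return cv2.projectPoints(np.c_[p[:,0],-p[:,1],np.ones(len(p))].reshape(-1,1,3),np.zeros(3),np.zeros(3),K,D)[0][:,0]
E
python3 - <<'E'
from h import *
for n in ('top','side','wrist'):
    d=grab(n,n+'0.png'); print(n,{k:v for k,v in d.items() if k!='image'})
print(ctrl.get_obs())
ims=[cv2.imread('pics/%s0.png'%n) for n in('top','side')]
E
```

```text
pics
top {'fovy': 46.163806299322374, 'cx': 261.55459315780496, 'cy': 186.17084435905272, 'k1': -0.07067008501148637, 'xyz': array([ 0.27589048, -0.03848979,  1.45159052]), 'attitude': array([ 0.16234522, -0.16518511, -1.55172568])}
side {'fovy': 57.20509924525497, 'cx': 249.68649235871197, 'cy': 198.08957220208126, 'k1': -0.004734582908331574, 'xyz': array([ 0.48226157, -0.84513657,  0.77810498]), 'attitude': array([ 0.89410757, -0.03911022, -0.0945835 ])}
wrist {'fovy': 63.243465903020336, 'cx': 259.0869908818927, 'cy': 189.98605892136044, 'k1': -0.007710388446956096, 'xyz': array([0.0800423 , 0.6256324 , 0.37255886]), 'attitude': array([-0.27871299, -0.21220616,  1.30016017])}
{'t': 0.15, 'q': array([ 1.19398360e+00,  5.31910708e-02,  1.61399074e+00, -1.61308033e-05,
        1.47601502e+00, -1.18997155e-01]), 'dq': array([ 0.00045501, -0.00158146, -0.00304733,  0.00080066, -0.00059867,
        0.0012662 ]), 'effort': array([ 1.02327125e-03, -3.94243097e+01, -3.70721519e+01, -8.55946951e-05,
        4.57844610e-03,  3.75724267e-05]), 'tool_pos': array([0.15915145, 0.60381943, 0.19104701]), 'tool_rot': array([-4.03803975e-01, -3.11515096e+00,  2.44869097e-03]), 'contact_force': array([0.3951338 , 0.79276171, 0.06112956]), 'wrist_torque': array([ 0.04853201, -0.03244638, -0.01141083]), 'grip_force': 0.0, 'opening': 0.08551008500171317}
```

View pics/top0.png

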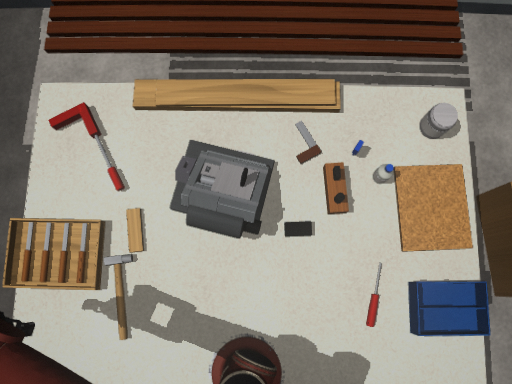

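View pics/side0.png

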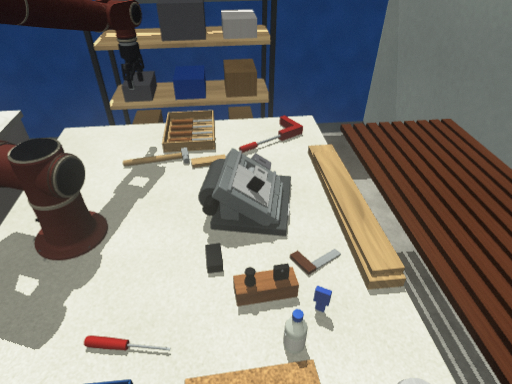

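The top view shows the trimmer near (225,190), the key block near (335,187) and a blue look-alike at (358,147). In the side view, the oblong key is at (281,271) and the round knob at (250,276).

```bash
python3 - <<'E'
from h import *
t=cv2.imread('pics/top0.png');s=cv2.imread('pics/side0.png')
r=lambda a,w,h:cv2.resize(a,(w,h),interpolation=cv2.INTER_CUBIC)
a=r(t[130:245,165:285],480,460); b=r(t[150:220,310:360],320,448)
cv2.imwrite('pics/c1.png',np.hstack([a[:448],b]))
a=r(s[140:240,190:300],550,500); b=r(s[255:310,225:305],240,165)
c=np.zeros((500,240,3),np.uint8);c[:165]=b
cv2.imwrite('pics/c2.png',np.hstack([a,c]))
E
```

```text
(no output)
```

View pics/c1.png

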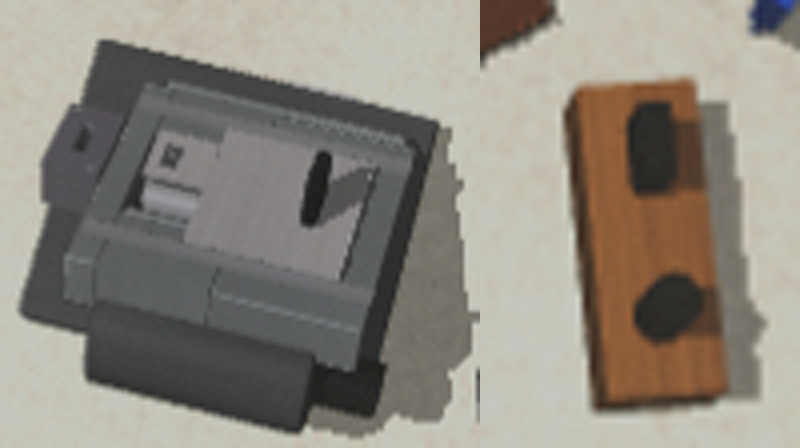

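View pics/c2.png

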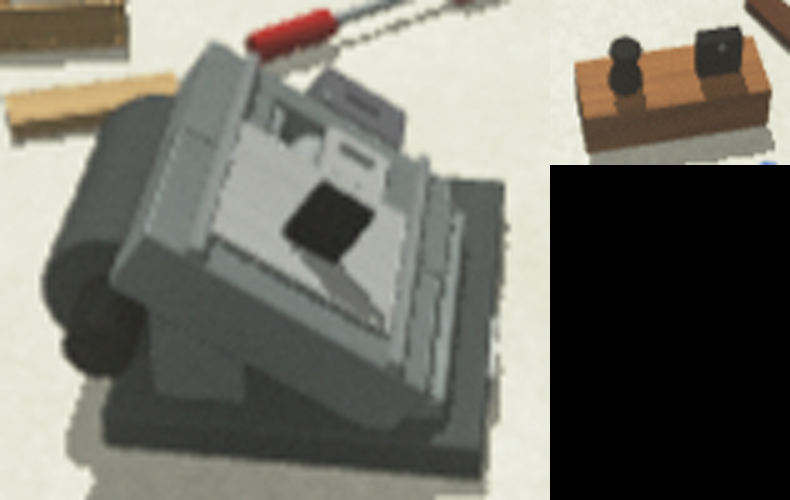

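```bash
python3 - <<'E'
from h import *
t=load('top0.png');s=load('side0.png');w=load('wrist0.png')
A=lambda x,y:(165+x/4-.4,130+y/4-.4)
B=lambda x,y:(310+(x-480)/6.4-.4,150+y/6.4-.4)
C=lambda x,y:(190+x/5-.4,140+y/5-.4)
D=lambda x,y:(225+(x-550)/3-.3,255+y/3-.3)
P={}
for n,a,b in [('slot',A(82,140),C(362,95)),('eye',A(172,155),C(358,153)),('handle',A(318,176),C(350,197)),
 ('blkNearR',A(0,0),None),('keytop',B(652,148),D(718,32)),('knobtop',B(672,300),D(625,45))]:
    if b is None: continue
    P[n],r=tri([(t,a),(s,b)]); print(n,P[n].round(4),np.round(r,4))
v=P['handle']-P['slot'];print(np.degrees(np.arctan2(v[1],v[0])),v)
v=P['eye']-P['slot'];print(np.degrees(np.arctan2(v[1],v[0])),v)
# block top corners
c=onz(t,[B(582,95),B(693,80),B(727,393),B(600,405)],.05);print(c.round(4));print('ctr',c.mean(0).round(4))
k=onz(t,[B(652,148),B(672,300)],.095);print(k.round(4))
o=ctrl.get_obs();M=R.from_rotvec(o['tool_rot']).as_matrix();print(M.round(3))
K,Dd,Mc,c=cam(w);print('cam in tool',(M.T@(c-o['tool_pos'])).round(4),'\n',(M.T@Mc).round(3))
E
```

```text
slot [0.625  0.1969 0.1122] [0.0004 0.0004]
eye [0.6138 0.1272 0.1111] [0. 0.]
handle [0.591  0.0131 0.1568] [0.0032 0.0032]
keytop [ 0.6118 -0.2717  0.0923] [0.0018 0.0018]
knobtop [ 0.5345 -0.2792  0.095 ] [0.0001 0.0001]
-100.4900890983452 [-0.03402162 -0.18374163  0.04463697]
-99.09175973467228 [-0.01115227 -0.06969016 -0.00104399]
[[ 0.6473 -0.2442  0.05  ]
 [ 0.656  -0.3005  0.05  ]
 [ 0.4966 -0.3134  0.05  ]
 [ 0.4899 -0.2505  0.05  ]]
ctr [ 0.5725 -0.2772  0.05  ]
[[ 0.6093 -0.2712  0.095 ]
 [ 0.5344 -0.2792  0.095 ]]
[[-0.967  0.255 -0.001]
 [ 0.255  0.967 -0.001]
 [ 0.    -0.002 -1.   ]]
cam in tool [ 0.0821  0.0006 -0.1815] 
 [[-0.001  0.947  0.32 ]
 [ 1.     0.001  0.   ]
 [ 0.     0.32  -0.947]]
```

Switch slot, eye, handle and keys are located in 3-D: guard about 72 mm open, opening direction yaw ≈ -103°. I'm moving above the machine with the tool tilted and will refine from near.

```bash
cat >> h.py <<'E'
def swR(yaw_deg=-103.2,tilt=32):
    a=np.radians(yaw_deg); y=np.array([np.cos(a),np.sin(a),0]); u=np.array([-y[1],y[0],0]) # u away from robot
    t=np.radians(tilt); z=np.sin(t)*u+np.array([0,0,np.cos(t)]); x=np.cross(y,z)
    return np.c_[x,y,z]
def toolR(S): return np.c_[S[:,0],-S[:,1],-S[:,2]]
def delta(T,Rt,o=None):
    o=o or ctrl.get_obs(); M=R.from_rotvec(o['tool_rot']).as_matrix()
    print('offset mm',(1000*M.T@(np.array(T)-o['tool_pos'])).round(1),'rot',R.from_matrix(M.T@Rt).as_rotvec().round(4))
E
python3 - <<'E'
from h import *
S=swR();print(S.round(3))
H=np.array([.591,.013,.157])
delta(H+.11*S[:,2]+[0,.03,.0],toolR(S))
E
```

```text
[[-0.826 -0.228  0.516]
 [ 0.194 -0.974 -0.121]
 [ 0.53   0.     0.848]]
offset mm [-618.8 -430.7  -58.7] rot [ 0.0061  0.5583 -0.0272]
```

```bash
python3 -m handwheel '[{"gripper":-1,"offset":[-20,-15,-50],"rotation":[0,0,0]},{"gripper":-1,"offset":[-60,-40,-90],"rotation":[0,0.05,0]},{"gripper":-1,"offset":[-105,-75,-110],"rotation":[0,0.1,0]},{"gripper":-1,"offset":[-150,-105,-120],"rotation":[0,0.15,0]},{"gripper":-1,"offset":[-195,-135,-120],"rotation":[0,0.2,0]},{"gripper":-1,"offset":[-240,-167,-120],"rotation":[0,0.25,0]},{"gripper":-1,"offset":[-290,-202,-120],"rotation":[0,0.3,0]},{"gripper":-1,"offset":[-335,-234,-120],"rotation":[0,0.3,0]}]' 40
python3 - <<'E'
from h import *
S=swR();H=np.array([.591,.013,.157])
delta(H+.11*S[:,2]+[0,.03,.0],toolR(S))
E
```

```text
t: 1.15
tool_pos: [0.425, 0.2904, 0.3111]
tool_rot: [-0.368, -2.818, -0.055]
contact_force: [0.0, -0.3, 0.2]
opening: 0.0855
grip_force: 0.0
offset mm [-287.6 -194.8  -25.6] rot [ 0.0114  0.2571 -0.0268]
```

```bash
python3 -m handwheel '[{"gripper":-1,"offset":[-45,-32,-20],"rotation":[0,0.05,0]},{"gripper":-1,"offset":[-95,-65,-35],"rotation":[0,0.1,0]},{"gripper":-1,"offset":[-145,-97,-35],"rotation":[0,0.15,-0.01]},{"gripper":-1,"offset":[-190,-130,-30],"rotation":[0.01,0.2,-0.02]},{"gripper":-1,"offset":[-240,-163,-27],"rotation":[0.011,0.23,-0.027]},{"gripper":-1,"offset":[-287.5,-195,-25.5],"rotation":[0.011,0.257,-0.027]},{"gripper":-1,"offset":[-287.5,-195,-25.5],"rotation":[0.011,0.257,-0.027]},{"gripper":-1,"offset":[-287.5,-195,-25.5],"rotation":[0.011,0.257,-0.027]}]'
python3 - <<'E'
from h import *
d=grab('wrist','w1.png')
S=swR()
for n,p in dict(slot=[.625,.1969,.1122],eye=[.6138,.1272,.1111],handle=[.591,.0131,.1568]).items(): print(n,proj(d,p))
E
```

```text
t: 2.15
tool_pos: [0.6466, 0.0323, 0.2509]
tool_rot: [-0.295, -2.569, -0.087]
contact_force: [-0.4, -0.1, 0.5]
opening: 0.0859
grip_force: 0.0
slot [[397.50770149 184.97858082]]
eye [[334.51477059 189.51112502]]
handle [[225.81559972 182.33057173]]
```

View pics/w1.png

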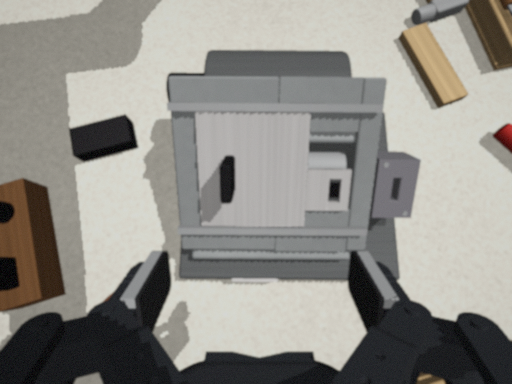

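The wrist view shows the slot at (396,187), the eye at (335,190) and the black fin at (227,178). These match the predicted positions to a few pixels.

```bash
python3 - <<'E'
from h import *
d=load('w1.png');t=load('top0.png');s=load('side0.png')
g=cv2.cvtColor(d['image'],cv2.COLOR_RGB2GRAY)
def blob(x0,y0,x1,y1,th):
    m=(g[y0:y1,x0:x1]<th).astype(np.uint8); n,l,st,c=cv2.connectedComponentsWithStats(m)
    i=1+np.argmax(st[1:,4]); print(st[i]+[x0,y0,0,0,0]); return c[i]+[x0,y0]
sl=blob(384,172,408,205,60);ey=blob(326,175,345,205,60);fin=blob(212,145,245,210,45)
print(sl,ey,fin, g[165:210:5,396],g[175:205:4,335])
C=lambda x,y:(190+x/5-.4,140+y/5-.4)
A=lambda x,y:(165+x/4-.4,130+y/4-.4)
ps,r1=tri([(d,sl),(s,C(362,95)),(t,A(82,140))]);pe,r2=tri([(d,ey),(s,C(358,153)),(t,A(172,155))])
print('slot',ps.round(4),r1,'eye',pe.round(4),r2)
S=swR()
p=onplane(d,[sl],S[:,2],ps)[0]; e=onplane(d,[ey],S[:,2],ps+.006*S[:,2])[0]
print('eye in switch',S.T@(e-p),'tri',S.T@(pe-ps))
o=ctrl.get_obs();
# fin top centre: col from blob, assume top 51mm above slot plane
h=onplane(d,[[fin[0]+1,fin[1]+6]],S[:,2],ps+.051*S[:,2])[0]; print('fin',S.T@(h-ps),h)
e1=onplane(d,[[fin[0],154],[fin[0],204]],S[:,2],ps+.051*S[:,2]);print((e1-ps)@S)
E
```

```text
[392 179   7  19  92]
[330 182  10  16 140]
[221 157  13  45 514]
[395.23913043 187.79347826] [334.19285714 189.47857143] [226.89883268 179.26848249] [116 118 117  51  50  47  56 103 115] [177 124  30  23  18  10  79 172]
slot [0.6258 0.1961 0.1112] [0.00243520373033711, 0.0014327673101352828, 0.001322852978331847] eye [0.6138 0.127  0.1113] [0.00018692489598694475, 3.889290363580797e-05, 0.00017397873599291812]
eye in switch [-4.84090387e-05  6.98714297e-02  6.00000000e-03] tri [-0.00339093  0.07003188  0.00222072]
fin [0.01712312 0.18334786 0.051     ] [0.59613042 0.01473901 0.16350295]
[[ 0.0470952   0.18334461  0.051     ]
 [-0.00182106  0.18489176  0.051     ]]
```

```bash
python3 - <<'E'
from h import *
S=swR();P=np.array([.6258,.1962,.1115]); delta(P+S@[.02,.185,.02],toolR(S))
E
```

```text
offset mm [ -5.4 -30.8 129.9] rot [0.0001 0.0023 0.003 ]
```

```bash
python3 -m handwheel '[{"gripper":-1,"offset":[-5.4,-30.8,20],"rotation":[0,0.002,0.003]},{"gripper":-1,"offset":[-5.4,-30.8,50],"rotation":[0,0.002,0.003]},{"gripper":-1,"offset":[-5.4,-30.8,80],"rotation":[0,0.002,0.003]},{"gripper":-1,"offset":[-5.4,-30.8,105],"rotation":[0,0.002,0.003]},{"gripper":-1,"offset":[-5.4,-30.8,122],"rotation":[0,0.002,0.003]},{"gripper":-1,"offset":[-5.4,-30.8,130],"rotation":[0,0.002,0.003]},{"gripper":0.2,"offset":[-5.4,-30.8,130],"rotation":[0,0.002,0.003]},{"gripper":1,"offset":[-5.4,-30.8,130],"rotation":[0,0.002,0.003]}]' 30
python3 -m handwheel '[{"gripper":1,"offset":[0,0,0],"rotation":[0,0,0]},{"gripper":1,"offset":[0,0,0],"rotation":[0,0,0]},{"gripper":1,"offset":[0,0,0],"rotation":[0,0,0]},{"gripper":1,"offset":[0,0,0],"rotation":[0,0,0]},{"gripper":1,"offset":[0,5,0],"rotation":[0,0,0]},{"gripper":1,"offset":[0,12,0],"rotation":[0,0,0]},{"gripper":1,"offset":[0,20,0],"rotation":[0,0,0]},{"gripper":1,"offset":[0,30,0],"rotation":[0,0,0]}]'
```

```text
t: 3.2
tool_pos: [0.5782, 0.0167, 0.1392]
tool_rot: [-0.299, -2.57, -0.085]
contact_force: [0.4, 0.6, 0.6]
opening: 0.0516
grip_force: 0.0
t: 4.2
tool_pos: [0.5844, 0.0468, 0.1381]
tool_rot: [-0.298, -2.568, -0.085]
contact_force: [0.1, 0.2, -0.2]
opening: -0.0001
grip_force: 0.0
```

```bash
python3 - <<'E'
from h import *
a=grab('wrist','w2.png');b=grab('side','s2.png');i=b['image'][130:235,185:300,::-1]
print(proj(b,ctrl.get_obs()['tool_pos']),proj(a,ctrl.get_obs()['tool_pos']))
j=cv2.resize(i,(420,384),interpolation=cv2.INTER_CUBIC)
cv2.imwrite('pics/c3.png',np.hstack([a['image'][:,130:,::-1],j]))
E
```

```text
[[255.14154411 177.94815641]] [[258.71395948 220.26705093]]
```

View pics/c3.png

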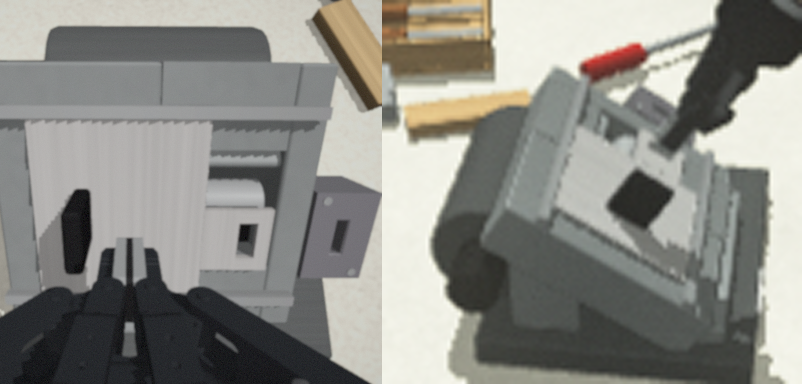

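The closed fingers missed the fin: the tips show at (258,238) in the wrist view and (262,170) in the side view, and the fin is further up-slope and to the left. I'll triangulate both.

```bash
python3 - <<'E'
from h import *
a=load('w2.png');b=load('s2.png');S=swR();P=np.array([.6258,.1962,.1115])
Cs=lambda x,y:(185+(x-382)*115/420-.4,130+y*105/384-.4)
W=lambda x,y:(x+130,y)
T=ctrl.get_obs()['tool_pos'];print('TCP',T,'sw',S.T@(T-P))
for n,w,s in [('tip',W(128,238),Cs(664,148)),('slot',W(339,236),Cs(657,97)),('eye',W(246,237),None),('fintopUp',W(68,202),Cs(640,171)),('fintopDn',W(67,271),Cs(673,193))]:
    if s is None: continue
    x,r=tri([(a,w),(b,s)]);print(n,x.round(4),np.round(r,4),'sw',(S.T@(x-P)).round(4))
g=cv2.cvtColor(a['image'],cv2.COLOR_RGB2GRAY)
def blob(x0,y0,x1,y1,th):
    m=(g[y0:y1,x0:x1]<th).astype(np.uint8); n,l,st,c=cv2.connectedComponentsWithStats(m)
    i=1+np.argmax(st[1:,4]); print(st[i]+[x0,y0,0,0,0]); return c[i]+[x0,y0]
sl=blob(450,200,490,270,55);ey=blob(360,215,395,262,70);print(sl,ey)
w1=load('w1.png')
for n,u,v in [('slot',(395.24,187.8),sl),('eye',(334.2,189.5),None)]:
    if v is not None:
        x,r=tri([(w1,u),(a,v)]);print(n,x.round(4),r)
o=ctrl.get_obs();M=R.from_rotvec(o['tool_rot']).as_matrix()
for d in(w1,a):
    K,D,Mc,c=cam(d);print('cam in tool',(M.T@(c-o['tool_pos'])).round(4),R.from_matrix(M.T@Mc).as_rotvec().round(4))
E
```

```text
TCP [0.58436014 0.04723307 0.13812951] sw [0.01947815 0.15449388 0.01922965]
tip [0.601  0.0431 0.1699] [0.0034 0.0034] sw [0.0218 0.1547 0.0552]
slot [0.6202 0.1775 0.1346] [0.0049 0.0049] sw [0.0133 0.0195 0.0189]
fintopUp [0.5761 0.0153 0.1687] [0.005 0.005] sw [0.0363 0.1875 0.0448]
fintopDn [0.6069 0.0053 0.1498] [0.0005 0.0005] sw [-0.0011  0.1902  0.0458]
[463 221  14  30 221]
[369 225  16  20 264]
[468.7918552  234.56561086] [376.49621212 233.59469697]
slot [0.6262 0.198  0.1031] [0.00010650360153200078, 0.00010650360153204369]
cam in tool [ 0.0877  0.     -0.3115] [2.0447 2.0431 0.3355]
cam in tool [ 0.0819  0.0002 -0.1821] [2.0426 2.0468 0.3356]
```

Both views agree that the real fingertips sit about 40 mm behind the reported TCP, so I was simply above the fin. I'll back off, open, go about 36 mm deeper over the fin, and close.

```bash
python3 -m handwheel '[{"gripper":1,"offset":[0,0,-15],"rotation":[0,0,0]},{"gripper":-1,"offset":[0,-10,-15],"rotation":[0,0,0]},{"gripper":-1,"offset":[0,-25,-15],"rotation":[0,0,0]},{"gripper":-1,"offset":[0,-32,-15],"rotation":[0,0,0]},{"gripper":-1,"offset":[0,-32,-5],"rotation":[0,0,0]},{"gripper":-1,"offset":[0,-32,10],"rotation":[0,0,0]},{"gripper":-1,"offset":[0,-32,22],"rotation":[0,0,0]},{"gripper":-1,"offset":[0,-32,28],"rotation":[0,0,0]}]' 30
python3 -m handwheel '[{"gripper":-1,"offset":[0,0,3],"rotation":[0,0,0]},{"gripper":-1,"offset":[0,0,6],"rotation":[0,0,0]},{"gripper":1,"offset":[0,0,6],"rotation":[0,0,0]},{"gripper":1,"offset":[0,0,6],"rotation":[0,0,0]},{"gripper":1,"offset":[0,0,6],"rotation":[0,0,0]},{"gripper":1,"offset":[0,0,6],"rotation":[0,0,0]},{"gripper":1,"offset":[0,0,6],"rotation":[0,0,0]},{"gripper":1,"offset":[0,0,6],"rotation":[0,0,0]}]'
```

```text
t: 5.3
tool_pos: [0.5611, 0.0188, 0.113]
tool_rot: [-0.297, -2.565, -0.085]
contact_force: [0.2, -0.2, 0.3]
opening: 0.0854
grip_force: 0.0
t: 6.3
tool_pos: [0.5595, 0.019, 0.1095]
tool_rot: [-0.299, -2.568, -0.085]
contact_force: [0.4, 0.2, 1.4]
opening: 0.011
grip_force: 32.6
```

Gripped: opening is 11 mm, matching the 12 mm fin. Sliding shut.

```bash
python3 -m handwheel '[{"gripper":1,"offset":[0,5,0],"rotation":[0,0,0]},{"gripper":1,"offset":[0,14,0],"rotation":[0,0,0]},{"gripper":1,"offset":[0,24,0],"rotation":[0,0,0]},{"gripper":1,"offset":[0,34,0],"rotation":[0,0,0]},{"gripper":1,"offset":[0,44,0],"rotation":[0,0,0]},{"gripper":1,"offset":[0,54,0],"rotation":[0,0,0]},{"gripper":1,"offset":[0,61,0],"rotation":[0,0,0]},{"gripper":1,"offset":[0,64,0],"rotation":[0,0,0]}]'
python3 -m handwheel '[{"gripper":1,"offset":[0,2,0],"rotation":[0,0,0]},{"gripper":1,"offset":[0,4,0],"rotation":[0,0,0]},{"gripper":1,"offset":[0,5,0],"rotation":[0,0,0]},{"gripper":1,"offset":[0,6,0],"rotation":[0,0,0]},{"gripper":1,"offset":[0,7,0],"rotation":[0,0,0]},{"gripper":1,"offset":[0,8,0],"rotation":[0,0,0]},{"gripper":1,"offset":[0,8,0],"rotation":[0,0,0]},{"gripper":1,"offset":[0,8,0],"rotation":[0,0,0]}]'
```

```text
t: 7.3
tool_pos: [0.5747, 0.0819, 0.1095]
tool_rot: [-0.298, -2.569, -0.085]
contact_force: [3.4, -3.8, 2.7]
opening: 0.0113
grip_force: 33.1
t: 8.3
tool_pos: [0.5765, 0.0894, 0.1095]
tool_rot: [-0.299, -2.569, -0.086]
contact_force: [4.4, -3.0, 3.2]
opening: 0.0111
grip_force: 33.1
```

```bash
python3 -m handwheel '[{"gripper":1,"offset":[0,1,0],"rotation":[0,0,0]},{"gripper":1,"offset":[0,2,0],"rotation":[0,0,0]},{"gripper":1,"offset":[0,2.5,0],"rotation":[0,0,0]},{"gripper":1,"offset":[0,3,0],"rotation":[0,0,0]},{"gripper":1,"offset":[0,3.5,0],"rotation":[0,0,0]},{"gripper":1,"offset":[0,4,0],"rotation":[0,0,0]},{"gripper":1,"offset":[0,4,0],"rotation":[0,0,0]},{"gripper":1,"offset":[0,4,0],"rotation":[0,0,0]}]'
python3 - <<'E'
from h import *
S=swR();o=ctrl.get_obs();print(S.T@(o['tool_pos']-[.6258,.1962,.1115]),S.T@o['contact_force'])
d=grab('wrist','w3.png')
E
```

```text
t: 9.3
tool_pos: [0.5765, 0.0898, 0.1095]
tool_rot: [-0.301, -2.567, -0.078]
contact_force: [1.1, -13.4, 3.8]
opening: 0.0113
grip_force: 33.2
[ 0.01902489  0.11480914 -0.01420165] [-1.49443285 12.77787255  5.39612601]
```

View pics/w3.png

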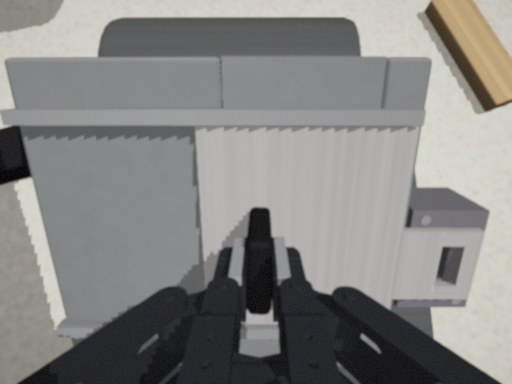

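Guard is hard against its stop (13 N, handle at y = 115 mm as stated); eye at (452,265) is over the slot. I'll relax, release and back off.

```bash
python3 -m handwheel '[{"gripper":1,"offset":[0,-1.5,0],"rotation":[0,0,0]},{"gripper":1,"offset":[0,-2.5,0],"rotation":[0,0,0]},{"gripper":-1,"offset":[0,-2.5,0],"rotation":[0,0,0]},{"gripper":-1,"offset":[0,-2.5,0],"rotation":[0,0,0]},{"gripper":-1,"offset":[0,-2.5,0],"rotation":[0,0,0]},{"gripper":-1,"offset":[0,-2.5,-10],"rotation":[0,0,0]},{"gripper":-1,"offset":[0,-2.5,-50],"rotation":[0,0,0]},{"gripper":-1,"offset":[0,-2.5,-110],"rotation":[0,0,0]}]'
python3 - <<'E'
from h import *
S=swR();P=np.array([.6258,.1962,.1115])
a=load('w3.png');d=grab('wrist','w4.png')
for dd in (a,d):
  print([proj(dd,P+S@np.array(q)/1000).round(1).tolist() for q in ([0,-1.5,6],[0,0,0],[14,5.5,6],[-14,-8.5,6],[24,0,6],[-24,0,6])])
g=cv2.cvtColor(d['image'],cv2.COLOR_RGB2GRAY);u,v=proj(d,P+S@[0,-.0015,.006])[0].astype(int);print(u,v)
c=[d['image'][v-50:v+50,u-60:u+60,::-1]]
u3,v3=proj(a,P+S@[0,-.0015,.006])[0].astype(int); c.append(a['image'][v3-50:v3+50,u3-60:u3+60,::-1])
cv2.imwrite('pics/c4.png',np.hstack([cv2.resize(x,(400,400*x.shape[0]//x.shape[1]),interpolation=cv2.INTER_CUBIC) for x in c]))
# key block target: rough look pose above key
k=np.array([.611,-.2715,.05]);print(ctrl.get_obs()['tool_pos'])
Mk=np.c_[[-np.cos(.08),-np.sin(.08),0],[-np.sin(.08),np.cos(.08),0],[0,0,-1]]
delta(k+[0.0,0,.09],Mk)
E
```

```text
t: 10.35
tool_pos: [0.6323, 0.0774, 0.2024]
tool_rot: [-0.298, -2.564, -0.085]
contact_force: [1.5, 0.6, 0.2]
opening: 0.0852
grip_force: 0.0
[[[453.3, 263.0]], [[445.2, 257.8]], [[446.0, 242.1]], [[460.3, 283.0]], [[458.9, 226.4]], [[443.3, 296.8]]]
[[[383.0, 200.7]], [[379.0, 198.5]], [[377.2, 186.4]], [[388.6, 214.6]], [[384.6, 175.8]], [[378.3, 224.3]]]
382 200Traceback (most recent call last):
  File "<stdin>", line 9, in <module>
    return _nx.concatenate(arrs, 1, dtype=dtype, casting=casting)
           ~~~~~~~~~~~~~~~^^^^^^^^^^^^^^^^^^^^^^^^^^^^^^^^^^^^^^^
ValueError: all the input array dimensions except for the concatenation axis must match exactly, but along dimension 0, the array at index 0 has size 333 and the array at index 1 has size 336
```

```bash
python3 - <<'E'
from h import *
S=swR();P=np.array([.6258,.1962,.1115])
res=[]
for n,th in (('w3.png',150),('w4.png',150)):
    d=load(n);g=cv2.cvtColor(d['image'],cv2.COLOR_RGB2GRAY);u,v=proj(d,P+S@[0,-.0015,.006])[0].astype(int)
    print(n,u,v);print(g[v,u-35:min(u+36,512)].tolist());print(g[v-45:v+46,u].tolist())
k=np.array([.611,-.2715,.05])
Mk=np.c_[[-np.cos(.08),-np.sin(.08),0],[-np.sin(.08),np.cos(.08),0],[0,0,-1]]
delta(k+[0.0,0,.09],Mk)
E
```

```text
w3.png 453 263
[175, 178, 177, 175, 174, 174, 175, 173, 174, 173, 175, 174, 175, 172, 171, 174, 175, 176, 176, 174, 153, 110, 61, 48, 48, 50, 53, 68, 80, 82, 77, 82, 79, 79, 80, 80, 79, 80, 78, 76, 78, 89, 127, 160, 174, 175, 175, 175, 174, 173, 173, 174, 176, 175, 173, 171, 171, 173, 181, 196, 205, 207, 206, 207, 206, 206, 206, 206, 206, 206, 207]
[119, 117, 118, 117, 118, 119, 114, 115, 120, 131, 145, 152, 157, 163, 171, 172, 174, 173, 174, 175, 175, 175, 174, 174, 175, 176, 176, 168, 150, 115, 87, 79, 81, 81, 79, 81, 78, 82, 77, 82, 79, 77, 80, 78, 82, 80, 77, 80, 77, 78, 79, 78, 76, 76, 76, 77, 78, 76, 79, 78, 76, 76, 76, 79, 79, 100, 130, 153, 165, 172, 171, 172, 175, 174, 172, 174, 173, 175, 175, 173, 165, 147, 144, 148, 147, 140, 128, 122, 145, 183, 202]
w4.png 382 200
[176, 174, 173, 173, 175, 178, 177, 177, 178, 178, 179, 180, 178, 178, 178, 179, 178, 176, 176, 176, 175, 176, 177, 177, 176, 178, 177, 170, 142, 100, 56, 51, 52, 55, 67, 78, 81, 82, 82, 80, 81, 99, 132, 162, 175, 176, 177, 178, 177, 178, 177, 174, 166, 154, 165, 194, 211, 213, 214, 212, 212, 212, 213, 215, 214, 215, 214, 214, 211, 211, 211]
[209, 193, 161, 124, 106, 105, 104, 107, 104, 105, 106, 110, 113, 119, 118, 120, 121, 119, 119, 120, 120, 120, 122, 132, 150, 164, 172, 175, 176, 178, 178, 177, 178, 178, 172, 149, 104, 68, 58, 64, 64, 65, 72, 73, 75, 78, 81, 80, 78, 80, 74, 79, 80, 81, 79, 81, 79, 78, 80, 82, 97, 124, 148, 164, 172, 176, 176, 176, 176, 177, 178, 171, 152, 114, 93, 94, 106, 118, 127, 156, 190, 207, 209, 212, 211, 212, 211, 211, 206, 207, 203]
offset mm [ -82.4 -344.7   32.7] rot [ 0.0872 -0.5427 -0.3038]
```

```bash
python3 - <<'E'
from h import *
S=swR();P=np.array([.6258,.1962,.1115])
a=load('w3.png');b=load('w4.png')
x,r=tri([(a,(449.3,265.3)),(b,(382.1,203.3))]);print(x,r,S.T@(x-P)*1e3)
for d,uv in((a,(449.3,265.3)),(b,(382.1,203.3))):
    print(1e3*(onplane(d,[uv],S[:,2],P+.006*S[:,2])-P)@S)
# bright tab width (x): w3 rows 263-45+10..263-45+80 ; w4 rows 200-45+24..200-45+72
for d,u,r0,r1 in((a,453,228,300),(b,382,179,228)):
    print(1e3*(onplane(d,[(u,r0),(u,r1)],S[:,2],P+.006*S[:,2])-P)@S)
E
```

```text
[0.63079092 0.19812104 0.10985961] [0.00015973049173726597, 0.0001597304917371694] [-4.61797288 -3.00996401  0.9513176 ]
[[-1.53703378  0.60278452  6.        ]]
[[-2.57359315 -0.99000613  6.        ]]
[[ 22.98449203   3.18116694   6.        ]
 [-26.42699415  -6.49919123   6.        ]]
[[ 20.9951877    2.00674233   6.        ]
 [-27.84225979  -4.02093453   6.        ]]
```

```bash
python3 -m handwheel '[{"gripper":-1,"offset":[0,-30,-30],"rotation":[0,0,0]},{"gripper":-1,"offset":[-5,-80,-35],"rotation":[0.01,-0.08,-0.05]},{"gripper":-1,"offset":[-15,-130,-30],"rotation":[0.025,-0.16,-0.09]},{"gripper":-1,"offset":[-25,-180,-25],"rotation":[0.04,-0.26,-0.14]},{"gripper":-1,"offset":[-40,-230,-15],"rotation":[0.06,-0.36,-0.2]},{"gripper":-1,"offset":[-55,-280,0],"rotation":[0.08,-0.46,-0.26]},{"gripper":-1,"offset":[-70,-330,18],"rotation":[0.087,-0.54,-0.304]},{"gripper":-1,"offset":[-82.5,-344.5,32.5],"rotation":[0.087,-0.543,-0.304]}]'
python3 -m handwheel '[{"gripper":-1,"offset":[0,0,0],"rotation":[0,0,0]},{"gripper":-1,"offset":[0,0,0],"rotation":[0,0,0]},{"gripper":-1,"offset":[0,0,0],"rotation":[0,0,0]},{"gripper":-1,"offset":[0,0,0],"rotation":[0,0,0]},{"gripper":-1,"offset":[0,0,0],"rotation":[0,0,0]},{"gripper":-1,"offset":[0,0,0],"rotation":[0,0,0]},{"gripper":-1,"offset":[0,0,0],"rotation":[0,0,0]},{"gripper":-1,"offset":[0,0,0],"rotation":[0,0,0]}]'
python3 - <<'E'
from h import *
k=np.array([.611,-.2715,.095]);d=grab('wrist','w5.png');print(proj(d,[k,[.534,-.279,.095]]))
i=d['image'];print(ctrl.get_obs()['tool_rot'])
cv2.imwrite('pics/w5b.png',i[:,:,::-1])
E
```

```text
t: 11.4
tool_pos: [0.6038, -0.2728, 0.1316]
tool_rot: [0.121, -3.129, -0.001]
contact_force: [-0.1, 0.5, -0.1]
opening: 0.0854
grip_force: 0.0
t: 12.4
tool_pos: [0.6052, -0.2703, 0.1314]
tool_rot: [0.127, -3.128, -0.002]
contact_force: [0.5, -0.1, 0.5]
opening: 0.0857
grip_force: 0.0
[[256.17030826 207.88622994]
 [253.89456664 101.12292836]]
[ 1.26637968e-01 -3.12762564e+00 -1.90345274e-03]
```

View pics/w5b.png

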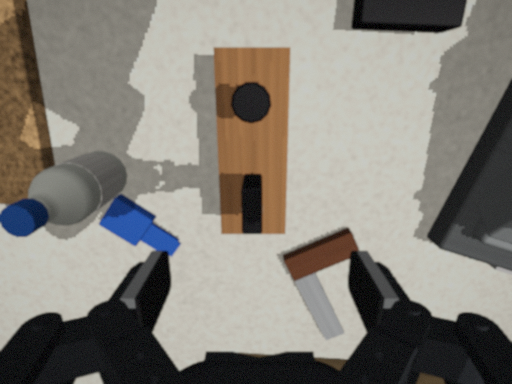

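The key head is the black oblong at (252,203) and the knob is at (251,102). The block axis is already aligned with the tool. Next I compute the grasp offsets.

```bash
python3 - <<'E'
from h import *
d=load('w5.png');g=cv2.cvtColor(d['image'],cv2.COLOR_RGB2GRAY)
m=(g[160:245,225:280]<55).astype(np.uint8);n,l,st,c=cv2.connectedComponentsWithStats(m);i=1+np.argmax(st[1:,4]);print(st[i],c[i])
print(g[225,235:270],g[165:240,253])
x0=225+st[i][0];w=st[i][2];bot=160+st[i][1]+st[i][3]
ys=[np.flatnonzero(l[r-160]==i) for r in (224,228)];print([(y[0]+225,y[-1]+226) for y in ys])
o=ctrl.get_obs();M=R.from_rotvec(o['tool_rot']).as_matrix()
for y,r in zip(ys,(224,228)):
    p=onz(d,[[y[0]+225-.5,r],[y[-1]+226-.5,r],[ (y[0]+y[-1])/2+225.,bot-.5]],.095);print(p.round(4),'tool',(1e3*(p-o['tool_pos'])@M).round(1))
E
```

```text
[  16   14   21   59 1140] [26.33421053 43.08596491]
[117 117 117 118 117 113  92  60  30  19  28  30  25  34  25  27  23  28
  25  25  30  31  25  26  25  26  52  90 115 122 122 119 120 118 121] [113 111 111 108 109 112 110 102  79  48  20  10  16  12   4   9  12  10
   6  14  14   1  14  23  23  16  24  20  13  18  21  17  24  21  12  16
  17  19  15  18  21  19  16  21  14  22  15  22  12  24  13  18  14  22
  14  18  10  21  19  24  25  26  28  31  31  27  28  41 103 163 190 196
 196 195 193]
[(np.int64(242), np.int64(262)), (np.int64(243), np.int64(261))]
[[ 0.6251 -0.2817  0.095 ]
 [ 0.6239 -0.2664  0.095 ]
 [ 0.6316 -0.2735  0.095 ]] tool [[-19.3 -13.1  36.1]
 [-19.3   2.3  36.1]
 [-26.4  -5.5  36. ]]
[[ 0.6284 -0.2807  0.095 ]
 [ 0.6273 -0.2669  0.095 ]
 [ 0.6316 -0.2735  0.095 ]] tool [[-22.6 -12.3  36.1]
 [-22.6   1.5  36.1]
 [-26.4  -5.5  36. ]]
```

```bash
python3 -m handwheel '[{"gripper":-1,"offset":[-7.5,-5.5,10],"rotation":[0,0,0]},{"gripper":-1,"offset":[-7.5,-5.5,40],"rotation":[0,0,0]},{"gripper":-1,"offset":[-7.5,-5.5,70],"rotation":[0,0,0]},{"gripper":-1,"offset":[-7.5,-5.5,95],"rotation":[0,0,0]},{"gripper":-1,"offset":[-7.5,-5.5,106],"rotation":[0,0,0]},{"gripper":-1,"offset":[-7.5,-5.5,112],"rotation":[0,0,0]},{"gripper":-1,"offset":[-7.5,-5.5,112],"rotation":[0,0,0]},{"gripper":-1,"offset":[-7.5,-5.5,112],"rotation":[0,0,0]}]' 60
python3 -m handwheel '[{"gripper":0,"offset":[0,0,0],"rotation":[0,0,0]},{"gripper":0.5,"offset":[0,0,0],"rotation":[0,0,0]},{"gripper":1,"offset":[0,0,0],"rotation":[0,0,0]},{"gripper":1,"offset":[0,0,0],"rotation":[0,0,0]},{"gripper":1,"offset":[0,0,0],"rotation":[0,0,0]},{"gripper":1,"offset":[0,0,0],"rotation":[0,0,0]},{"gripper":1,"offset":[0,0,0],"rotation":[0,0,0]},{"gripper":1,"offset":[0,0,0],"rotation":[0,0,0]}]'
```

```text
t: 13.45
tool_pos: [0.6128, -0.2755, 0.0207]
tool_rot: [0.127, -3.13, 0.0]
contact_force: [0.3, 0.4, 0.7]
opening: 0.0857
grip_force: 0.0
t: 14.45
tool_pos: [0.6121, -0.2751, 0.0195]
tool_rot: [0.127, -3.128, -0.001]
contact_force: [-0.3, -0.7, 1.5]
opening: 0.015
grip_force: 58.7
```

Gripped (15 mm for the 16 mm head). Lifting straight up.

```bash
python3 -m handwheel '[{"gripper":1,"offset":[0,0,-5],"rotation":[0,0,0]},{"gripper":1,"offset":[0,0,-15],"rotation":[0,0,0]},{"gripper":1,"offset":[0,0,-28],"rotation":[0,0,0]},{"gripper":1,"offset":[0,0,-45],"rotation":[0,0,0]},{"gripper":1,"offset":[0,0,-75],"rotation":[0,0,0]},{"gripper":1,"offset":[0,0,-115],"rotation":[0,0,0]},{"gripper":1,"offset":[0,0,-155],"rotation":[0,0,0]},{"gripper":1,"offset":[0,0,-180],"rotation":[0,0,0]}]'
python3 - <<'E'
from h import *
S=swR();P=np.array([.6258,.1962,.1115])+S@[-.0035,-.0005,-.004]
d=grab('wrist','w6.png'); o=ctrl.get_obs()
# shoulder was at z=.05 when TCP z=.0195 -> key origin in tool z = -30.5mm
K=np.array([0,0,-.0305])
Rt=toolR(S); T=P+S@[0,0,.096]-Rt@K   # origin 96 mm out: tongue tip 52 above tab
print('T',T); delta(T,Rt,o)
# key outline in the wrist picture
g=cv2.cvtColor(d['image'],cv2.COLOR_RGB2GRAY);print(o['tool_pos'])
M=R.from_rotvec(o['tool_rot']).as_matrix()
print(proj(d,o['tool_pos']+np.array([[0,0,-.0305],[0,0,.0075],[.012,0,-.0305],[.019,0,-.0305],[.0095,0,.0075]])@M.T))
cv2.imwrite('pics/c6.png',cv2.resize(d['image'][150:320,180:340,::-1],(560,595),interpolation=cv2.INTER_CUBIC))
E
```

```text
t: 15.45
tool_pos: [0.615, -0.2757, 0.204]
tool_rot: [0.127, -3.132, 0.002]
contact_force: [-0.0, 0.1, -1.9]
opening: 0.0156
grip_force: 58.6
T [0.66053289 0.18856704 0.16180024]
offset mm [-81.8 460.1  43.7] rot [-0.0915  0.5517  0.302 ]
[ 0.61642179 -0.27648393  0.20766754]
[[256.76659175 248.94489484]
 [256.99185847 219.92326211]
 [256.69266802 228.48590066]
 [256.64799596 216.09989153]
 [256.94768414 206.27667169]]
```

View pics/c6.png

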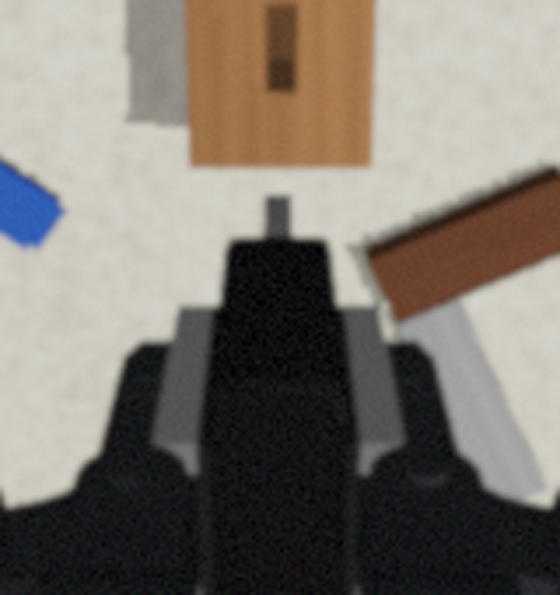

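The key is centred in the fingers with its tongue visible at about (259,207). I'm carrying it high over the trimmer while tilting.

```bash
python3 -m handwheel '[{"gripper":1,"offset":[-10,40,-30],"rotation":[0,0,0]},{"gripper":1,"offset":[-20,90,-55],"rotation":[-0.01,0.06,0.03]},{"gripper":1,"offset":[-30,140,-60],"rotation":[-0.02,0.14,0.07]},{"gripper":1,"offset":[-45,190,-60],"rotation":[-0.035,0.22,0.12]},{"gripper":1,"offset":[-60,240,-55],"rotation":[-0.05,0.3,0.165]},{"gripper":1,"offset":[-75,290,-50],"rotation":[-0.065,0.38,0.21]},{"gripper":1,"offset":[-90,340,-40],"rotation":[-0.08,0.46,0.25]},{"gripper":1,"offset":[-100,385,-30],"rotation":[-0.09,0.54,0.295]}]'
python3 - <<'E'
from h import *
S=swR();P=np.array([.6258,.1962,.1115])+S@[-.0035,-.0005,-.004];Rt=toolR(S);K=np.array([0,0,-.0305])
for h in (.12,.062): delta(P+S@[0,0,h]-Rt@K,Rt)
E
```

```text
t: 16.5
tool_pos: [0.6833, 0.1186, 0.2287]
tool_rot: [-0.288, -2.57, -0.089]
contact_force: [0.5, -0.3, -1.3]
opening: 0.0151
grip_force: 58.7
offset mm [-3.6 62.8 53. ] rot [0.0009 0.0006 0.0076]
offset mm [ -3.5  62.8 111. ] rot [0.0009 0.0006 0.0076]
```

```bash
python3 -m handwheel '[{"gripper":1,"offset":[-1,25,5],"rotation":[0,0,0]},{"gripper":1,"offset":[-3.5,55,30],"rotation":[0.001,0.0006,0.0076]},{"gripper":1,"offset":[-3.5,63,60],"rotation":[0.001,0.0006,0.0076]},{"gripper":1,"offset":[-3.5,63,85],"rotation":[0.001,0.0006,0.0076]},{"gripper":1,"offset":[-3.5,63,103],"rotation":[0.001,0.0006,0.0076]},{"gripper":1,"offset":[-3.5,63,111],"rotation":[0.001,0.0006,0.0076]},{"gripper":1,"offset":[-3.5,63,111],"rotation":[0.001,0.0006,0.0076]},{"gripper":1,"offset":[-3.5,63,111],"rotation":[0.001,0.0006,0.0076]}]'
python3 - <<'E'
from h import *
S=swR();P=np.array([.6258,.1962,.1115])+S@[-.0035,-.0005,-.004];Rt=toolR(S);K=np.array([0,0,-.0305])
o=ctrl.get_obs();delta(P+S@[0,0,.062]-Rt@K,Rt,o)
a=grab('wrist','w7.png');b=grab('side','s7.png')
T=o['tool_pos']
for n,d in(('w',a),('s',b)):
    print(n,'tab corners/eye',proj(d,P+np.array([[24,-1.5,6],[-24,-1.5,6],[14,-1.5,6],[-14,-1.5,6],[0,-8.5,6],[0,5.5,6],[0,0,6]])@S.T/1e3).round(1).tolist())
    print(n,'tongue tip +x,0,-x',proj(d,T+(Rt@np.array([[9.5,0,7.5],[0,0,7.5],[-9.5,0,7.5]]).T).T/1e3).round(1).tolist())
u,v=proj(b,P)[0].astype(int)
w=cv2.resize(a['image'][140:290,190:330,::-1],(500,536),interpolation=cv2.INTER_CUBIC)
s=cv2.resize(b['image'][v-40:v+20,u-25:u+8,::-1],(295,536),interpolation=cv2.INTER_CUBIC);print(u,v)
cv2.imwrite('pics/c7.png',np.hstack([w,s]))
E
```

```text
t: 17.5
tool_pos: [0.6435, 0.1907, 0.1343]
tool_rot: [-0.296, -2.572, -0.086]
contact_force: [0.5, 0.2, -0.9]
opening: 0.0153
grip_force: 58.7
offset mm [0.1 1.8 1.7] rot [0.0008 0.0036 0.0011]
w tab corners/eye [[262.8, 172.4], [262.5, 234.6], [262.8, 186.1], [262.6, 222.3], [272.4, 204.5], [253.0, 204.5], [260.6, 204.5]]
w tongue tip +x,0,-x [[258.0, 202.3], [258.0, 215.7], [258.0, 228.7]]
s tab corners/eye [[257.6, 155.2], [269.0, 162.1], [260.0, 156.7], [266.7, 160.7], [263.5, 157.6], [263.1, 159.8], [263.3, 158.9]]
s tongue tip +x,0,-x [[264.1, 153.9], [266.4, 155.3], [268.6, 156.7]]
262 160
```

View pics/c7.png

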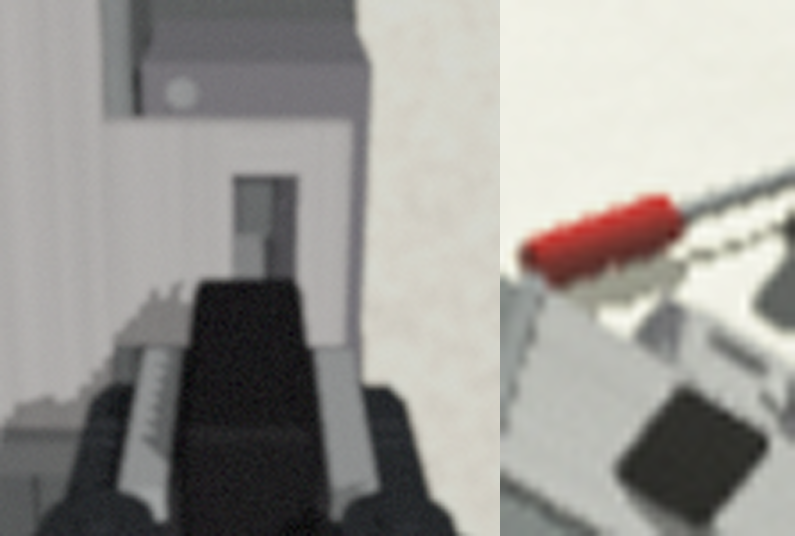

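The wrist crop shows the tongue tip edge at about (259,205) inside the eye: eye's upper edge at row 190, its column centre at 264. The eye is about 1.8 mm to tool +y, and kinematics says the same. I'll correct that, lower to just above the tab and compare edges.

```bash
python3 -m handwheel '[{"gripper":1,"offset":[0,1.8,0],"rotation":[0,0,0]},{"gripper":1,"offset":[0,1.8,4],"rotation":[0,0,0]},{"gripper":1,"offset":[0,1.8,8],"rotation":[0,0,0]},{"gripper":1,"offset":[0,1.8,12],"rotation":[0,0,0]},{"gripper":1,"offset":[0,1.8,15],"rotation":[0,0,0]},{"gripper":1,"offset":[0,1.8,15],"rotation":[0,0,0]},{"gripper":1,"offset":[0,1.8,15],"rotation":[0,0,0]},{"gripper":1,"offset":[0,1.8,15],"rotation":[0,0,0]}]'
python3 - <<'E'
from h import *
S=swR();P=np.array([.6258,.1962,.1115])+S@[-.0035,-.0005,-.004];Rt=toolR(S);K=np.array([0,0,-.0305])
delta(P+S@[0,0,.047]-Rt@K,Rt)
g=cv2.cvtColor(grab('wrist','w8.png')['image'],cv2.COLOR_RGB2GRAY)
print('cols 250..275')
for r in range(176,224,2): print(r,g[r,248:278].tolist())
E
```

```text
t: 18.6
tool_pos: [0.6355, 0.1945, 0.1205]
tool_rot: [-0.296, -2.57, -0.086]
contact_force: [0.0, -0.6, -2.6]
opening: 0.0156
grip_force: 58.7
offset mm [ 0.1 -0.   0.4] rot [0.0002 0.0017 0.001 ]
cols 250..275
176 [115, 113, 115, 115, 113, 115, 113, 115, 116, 112, 116, 115, 114, 114, 116, 115, 113, 114, 115, 112, 115, 116, 113, 114, 115, 116, 114, 114, 114, 111]
178 [117, 117, 117, 118, 118, 118, 120, 118, 118, 117, 120, 117, 119, 119, 119, 117, 116, 115, 119, 120, 118, 120, 119, 117, 118, 118, 119, 119, 119, 118]
180 [144, 145, 142, 145, 144, 142, 141, 141, 142, 141, 142, 144, 142, 143, 143, 144, 142, 143, 143, 142, 144, 145, 142, 143, 146, 144, 147, 144, 144, 141]
182 [164, 165, 164, 163, 162, 162, 163, 160, 163, 162, 161, 162, 163, 163, 162, 163, 162, 164, 164, 163, 162, 161, 163, 164, 164, 166, 164, 165, 165, 163]
184 [172, 171, 172, 170, 169, 168, 167, 170, 168, 169, 170, 169, 169, 170, 170, 169, 170, 168, 170, 172, 169, 168, 168, 170, 169, 171, 170, 171, 172, 170]
186 [170, 171, 174, 174, 173, 171, 170, 171, 171, 173, 172, 172, 173, 170, 172, 171, 171, 171, 172, 171, 172, 172,
[... 1950 characters left out ...]
 172, 173, 172, 171]
214 [121, 121, 121, 118, 107, 91, 92, 108, 122, 129, 128, 127, 127, 128, 124, 108, 90, 80, 79, 79, 78, 78, 92, 129, 156, 170, 172, 174, 171, 171]
216 [116, 114, 116, 111, 99, 88, 89, 104, 119, 121, 122, 124, 123, 122, 117, 103, 84, 74, 74, 68, 73, 74, 91, 125, 152, 169, 169, 173, 170, 173]
218 [64, 63, 60, 56, 50, 46, 49, 59, 63, 63, 62, 63, 64, 64, 60, 54, 49, 40, 42, 38, 41, 39, 45, 73, 110, 143, 165, 173, 173, 171]
220 [16, 17, 22, 27, 26, 21, 18, 27, 24, 21, 19, 21, 22, 25, 20, 24, 20, 24, 21, 23, 19, 19, 30, 29, 50, 98, 140, 167, 171, 171]
222 [30, 22, 22, 21, 22, 23, 23, 26, 24, 24, 19, 22, 24, 22, 25, 17, 23, 16, 20, 23, 22, 23, 19, 17, 22, 60, 109, 150, 167, 171]
```

Edges: eye's upper edge at row 197, tongue tip at row 205, tongue centred at column 259 against a slot centre near 260. That puts it within 0.5 mm on both axes, so I start inserting, watching force.

```bash
python3 -m handwheel '[{"gripper":1,"offset":[0.4,0.2,2],"rotation":[0,0,0]},{"gripper":1,"offset":[0.4,0.2,4],"rotation":[0,0,0]},{"gripper":1,"offset":[0.4,0.2,6],"rotation":[0,0,0]},{"gripper":1,"offset":[0.4,0.2,8],"rotation":[0,0,0]},{"gripper":1,"offset":[0.4,0.2,10],"rotation":[0,0,0]},{"gripper":1,"offset":[0.4,0.2,12],"rotation":[0,0,0]},{"gripper":1,"offset":[0.4,0.2,12],"rotation":[0,0,0]},{"gripper":1,"offset":[0.4,0.2,12],"rotation":[0,0,0]}]'
cat > f.py <<'E'
from h import *
S=swR();P=np.array([.6258,.1962,.1115])+S@[-.0035,-.0005,-.004];Rt=toolR(S)
o=ctrl.get_obs();print('key origin sw mm',1e3*S.T@(o['tool_pos']+Rt@[0,0,-.0305]-P),'F sw',S.T@o['contact_force'],'torque',S.T@o['wrist_torque'])
E
python3 f.py
```

```text
t: 19.65
tool_pos: [0.6289, 0.1962, 0.1104]
tool_rot: [-0.296, -2.57, -0.085]
contact_force: [0.4, 0.3, -0.6]
opening: 0.0152
grip_force: 58.7
key origin sw mm [ 0.3407357  -0.22261536 35.1623688 ] F sw [-0.59609743 -0.40446932 -0.30140049] torque [0.06298868 0.40050057 0.02100795]
```

```bash
python3 -m handwheel '[{"gripper":1,"offset":[0,0,2],"rotation":[0,0,0]},{"gripper":1,"offset":[0,0,4],"rotation":[0,0,0]},{"gripper":1,"offset":[0,0,6],"rotation":[0,0,0]},{"gripper":1,"offset":[0,0,8],"rotation":[0,0,0]},{"gripper":1,"offset":[0,0,10],"rotation":[0,0,0]},{"gripper":1,"offset":[0,0,12],"rotation":[0,0,0]},{"gripper":1,"offset":[0,0,12],"rotation":[0,0,0]},{"gripper":1,"offset":[0,0,12],"rotation":[0,0,0]}]'
python3 f.py
```

```text
t: 20.65
tool_pos: [0.6227, 0.1977, 0.1002]
tool_rot: [-0.296, -2.57, -0.085]
contact_force: [-1.0, -0.0, -1.8]
opening: 0.0152
grip_force: 58.7
key origin sw mm [ 0.32143246 -0.22741216 23.15902019] F sw [-0.13065726  0.26671446 -2.07039217] torque [-0.03942314  0.39809585 -0.03491253]
```

Going in free (tip 15 mm deep). Continuing.

```bash
python3 -m handwheel '[{"gripper":1,"offset":[0,0,2],"rotation":[0,0,0]},{"gripper":1,"offset":[0,0,4],"rotation":[0,0,0]},{"gripper":1,"offset":[0,0,6],"rotation":[0,0,0]},{"gripper":1,"offset":[0,0,8],"rotation":[0,0,0]},{"gripper":1,"offset":[0,0,10],"rotation":[0,0,0]},{"gripper":1,"offset":[0,0,12],"rotation":[0,0,0]},{"gripper":1,"offset":[0,0,12],"rotation":[0,0,0]},{"gripper":1,"offset":[0,0,12],"rotation":[0,0,0]}]'
python3 f.py
```

```text
t: 21.65
tool_pos: [0.6166, 0.1991, 0.09]
tool_rot: [-0.296, -2.57, -0.085]
contact_force: [0.1, -0.5, -1.9]
opening: 0.0153
grip_force: 58.7
key origin sw mm [ 0.29983283 -0.22287863 11.18589252] F sw [-1.13528591  0.51746673 -1.48634807] torque [ 0.00741078  0.41374324 -0.01158681]
```

```bash
python3 -m handwheel '[{"gripper":1,"offset":[0,0,1],"rotation":[0,0,0]},{"gripper":1,"offset":[0,0,2],"rotation":[0,0,0]},{"gripper":1,"offset":[0,0,3],"rotation":[0,0,0]},{"gripper":1,"offset":[0,0,4],"rotation":[0,0,0]},{"gripper":1,"offset":[0,0,4.5],"rotation":[0,0,0]},{"gripper":1,"offset":[0,0,5],"rotation":[0,0,0]},{"gripper":1,"offset":[0,0,5.5],"rotation":[0,0,0]},{"gripper":1,"offset":[0,0,5.5],"rotation":[0,0,0]}]'
python3 f.py
```

```text
t: 22.65
tool_pos: [0.6137, 0.1998, 0.0853]
tool_rot: [-0.296, -2.57, -0.085]
contact_force: [0.0, 0.2, -1.1]
opening: 0.0151
grip_force: 58.7
key origin sw mm [ 0.31336892 -0.21461924  5.55413212] F sw [-0.56237906 -0.23487517 -0.93855237] torque [0.0262445  0.35447275 0.00579037]
```

```bash
python3 -m handwheel '[{"gripper":1,"offset":[0,0,0.5],"rotation":[0,0,0]},{"gripper":1,"offset":[0,0,1],"rotation":[0,0,0]},{"gripper":1,"offset":[0,0,1.5],"rotation":[0,0,0]},{"gripper":1,"offset":[0,0,2],"rotation":[0,0,0]},{"gripper":1,"offset":[0,0,2.5],"rotation":[0,0,0]},{"gripper":1,"offset":[0,0,3],"rotation":[0,0,0]},{"gripper":1,"offset":[0,0,3],"rotation":[0,0,0]},{"gripper":1,"offset":[0,0,3],"rotation":[0,0,0]}]'
python3 f.py
```

```text
t: 23.65
tool_pos: [0.6135, 0.1999, 0.0846]
tool_rot: [-0.296, -2.573, -0.086]
contact_force: [3.0, -1.3, 5.9]
opening: 0.0151
grip_force: 59.8
key origin sw mm [ 0.13266751 -0.28562683  4.8569823 ] F sw [0.40714257 0.55803932 6.73735221] torque [0.18064064 0.23146314 0.00915186]
```

```bash
python3 -m handwheel '[{"gripper":1,"offset":[0,0,1],"rotation":[0,0,0]},{"gripper":1,"offset":[0,0,2],"rotation":[0,0,0]},{"gripper":1,"offset":[0,0,2.5],"rotation":[0,0,0]},{"gripper":1,"offset":[0,0,3],"rotation":[0,0,0]},{"gripper":1,"offset":[0,0,3],"rotation":[0,0,0]},{"gripper":1,"offset":[0,0,3],"rotation":[0,0,0]},{"gripper":1,"offset":[0,0,3],"rotation":[0,0,0]},{"gripper":1,"offset":[0,0,3],"rotation":[0,0,0]}]'
python3 f.py
```

```text
t: 24.65
tool_pos: [0.6136, 0.1999, 0.0844]
tool_rot: [-0.297, -2.576, -0.087]
contact_force: [6.4, -3.5, 12.0]
opening: 0.0156
grip_force: 60.9
key origin sw mm [-0.04138204 -0.34845892  4.80696537] F sw [ 0.43193421  1.93425106 13.90212374] torque [ 0.34391052 -0.0357764   0.03439244]
```

Solid stop at the expected home depth. I'll relax, open and back straight off.

```bash
python3 -m handwheel '[{"gripper":1,"offset":[0,0,-2.5],"rotation":[0,0,0]},{"gripper":1,"offset":[0,0,-4],"rotation":[0,0,0]},{"gripper":-1,"offset":[0,0,-4],"rotation":[0,0,0]},{"gripper":-1,"offset":[0,0,-4],"rotation":[0,0,0]},{"gripper":-1,"offset":[0,0,-4],"rotation":[0,0,0]},{"gripper":-1,"offset":[0,0,-4],"rotation":[0,0,0]},{"gripper":-1,"offset":[0,0,-30],"rotation":[0,0,0]},{"gripper":-1,"offset":[0,0,-80],"rotation":[0,0,0]}]'
python3 - <<'E'
from h import *
S=swR();P=np.array([.6258,.1962,.1115])+S@[-.0035,-.0005,-.004];Rt=toolR(S)
b=grab('wrist','w9.png');g=cv2.cvtColor(b['image'],cv2.COLOR_RGB2GRAY)
q=np.array([[x,y,51] for x in(-19,19) for y in (-8,8)])
print('expected head top',proj(b,P+q@S.T/1e3).round(1).tolist(), 'bottom',proj(b,P+(q-[0,0,45])@S.T/1e3).round(1).tolist())
u,v=proj(b,P+S@[0,0,.03])[0].astype(int)
m=(g[v-60:v+60,u-40:u+40]<50).astype(np.uint8);n,l,st,c=cv2.connectedComponentsWithStats(m);i=l[60,40];print(i,st[i]+[u-40,v-60,0,0,0])
for h in(.06,-.0102): delta(P+S@[.022,.1155,h],Rt)
E
```

```text
t: 25.65
tool_pos: [0.65, 0.191, 0.1462]
tool_rot: [-0.295, -2.564, -0.083]
contact_force: [0.2, -0.8, 1.4]
opening: 0.0855
grip_force: 0.0
expected head top [[270.5, 251.6], [245.7, 251.6], [271.3, 196.0], [244.8, 195.9]] bottom [[268.6, 222.6], [248.1, 222.6], [269.1, 175.7], [247.6, 175.7]]
1 [ 246  185   26   74 1676]
offset mm [  22.  -115.9   -3.7] rot [0.0025 0.009  0.0015]
offset mm [  22.6 -116.1   66.5] rot [0.0025 0.009  0.0015]
```

```bash
python3 -m handwheel '[{"gripper":-1,"offset":[5,-30,-20],"rotation":[0,0,0]},{"gripper":-1,"offset":[22,-80,-20],"rotation":[0.0025,0.009,0.0015]},{"gripper":-1,"offset":[22.5,-116,-10],"rotation":[0.0025,0.009,0.0015]},{"gripper":-1,"offset":[22.5,-116,10],"rotation":[0.0025,0.009,0.0015]},{"gripper":-1,"offset":[22.5,-116,35],"rotation":[0.0025,0.009,0.0015]},{"gripper":-1,"offset":[22.5,-116,55],"rotation":[0.0025,0.009,0.0015]},{"gripper":-1,"offset":[22.5,-116,66],"rotation":[0.0025,0.009,0.0015]},{"gripper":-1,"offset":[22.5,-116,66],"rotation":[0.0025,0.009,0.0015]}]' 60
python3 -m handwheel '[{"gripper":0.5,"offset":[0,0,0],"rotation":[0,0,0]},{"gripper":1,"offset":[0,0,0],"rotation":[0,0,0]},{"gripper":1,"offset":[0,0,0],"rotation":[0,0,0]},{"gripper":1,"offset":[0,0,0],"rotation":[0,0,0]},{"gripper":1,"offset":[0,0,0],"rotation":[0,0,0]},{"gripper":1,"offset":[0,0,0],"rotation":[0,0,0]},{"gripper":1,"offset":[0,0,0],"rotation":[0,0,0]},{"gripper":1,"offset":[0,0,0],"rotation":[0,0,0]}]'
python3 f.py
```

```text
t: 26.7
tool_pos: [0.5719, 0.0898, 0.1034]
tool_rot: [-0.296, -2.559, -0.082]
contact_force: [-0.5, -0.8, 0.2]
opening: 0.0858
grip_force: 0.0
t: 27.7
tool_pos: [0.5732, 0.0903, 0.1043]
tool_rot: [-0.296, -2.561, -0.083]
contact_force: [1.9, 0.6, 2.5]
opening: 0.011
grip_force: 60.7
key origin sw mm [ 22.60170327 115.65132572  14.04113307] F sw [-0.08434273 -1.06290964  3.05432896] torque [-0.37145029  0.30344193 -0.21018261]
```

Gripped the handle. Tugging towards open.

```bash
python3 -m handwheel '[{"gripper":1,"offset":[0,-2,0],"rotation":[0,0,0]},{"gripper":1,"offset":[0,-4,0],"rotation":[0,0,0]},{"gripper":1,"offset":[0,-5.5,0],"rotation":[0,0,0]},{"gripper":1,"offset":[0,-7,0],"rotation":[0,0,0]},{"gripper":1,"offset":[0,-8.5,0],"rotation":[0,0,0]},{"gripper":1,"offset":[0,-10,0],"rotation":[0,0,0]},{"gripper":1,"offset":[0,-10,0],"rotation":[0,0,0]},{"gripper":1,"offset":[0,-10,0],"rotation":[0,0,0]}]'
python3 f.py
```

```text
t: 28.7
tool_pos: [0.5714, 0.0831, 0.1042]
tool_rot: [-0.294, -2.563, -0.089]
contact_force: [6.3, 10.6, 2.3]
opening: 0.0111
grip_force: 61.0
key origin sw mm [ 22.61635798 123.07299197  13.982134  ] F sw [ -1.87058438 -11.77677171   3.92565165] torque [-1.92426726  0.4799004  -0.39666376]
```

It's held: 7.4 mm travel and 12 N of pull. Relaxing, releasing and retreating.

```bash
python3 -m handwheel '[{"gripper":1,"offset":[0,1.5,0],"rotation":[0,0,0]},{"gripper":1,"offset":[0,3,0],"rotation":[0,0,0]},{"gripper":-1,"offset":[0,3,0],"rotation":[0,0,0]},{"gripper":-1,"offset":[0,3,0],"rotation":[0,0,0]},{"gripper":-1,"offset":[0,3,0],"rotation":[0,0,0]},{"gripper":-1,"offset":[0,3,-10],"rotation":[0,0,0]},{"gripper":-1,"offset":[0,3,-60],"rotation":[0,0,0]},{"gripper":-1,"offset":[0,3,-115],"rotation":[0,0,0]}]'
python3 -m handwheel '[{"gripper":-1,"offset":[0,0,-20],"rotation":[0,0,0]},{"gripper":-1,"offset":[0,0,-20],"rotation":[0,0,0]},{"gripper":-1,"offset":[0,0,-20],"rotation":[0,0,0]},{"gripper":-1,"offset":[0,0,-20],"rotation":[0,0,0]},{"gripper":-1,"offset":[0,0,-20],"rotation":[0,0,0]},{"gripper":-1,"offset":[0,0,-20],"rotation":[0,0,0]},{"gripper":-1,"offset":[0,0,-20],"rotation":[0,0,0]},{"gripper":-1,"offset":[0,0,-20],"rotation":[0,0,0]}]'
python3 - <<'E'
from h import *
S=swR();P=np.array([.6258,.1962,.1115])+S@[-.0035,-.0005,-.005]
b=grab('wrist','w10.png');g=cv2.cvtColor(b['image'],cv2.COLOR_RGB2GRAY)
q=np.array([[x,y,z] for x in(-19,19) for y in (-8,8) for z in (6,51)])
for n,c in (('key',[0,0,0]),('fin',[20,122,-4])):
    qq=q if n=='key' else np.array([[x,y,z] for x in(-20,20) for y in (-6,6) for z in (10,55)])+c
    e=proj(b,P+qq@S.T/1e3);u,v=e.mean(0).astype(int);print(n,'expected',e.min(0).round(1),e.max(0).round(1))
    m=(g<50).astype(np.uint8);k,l,st,_=cv2.connectedComponentsWithStats(m);i=l[v,u];print(st[i])
E
```

```text
t: 29.7
tool_pos: [0.6315, 0.0694, 0.202]
tool_rot: [-0.296, -2.559, -0.082]
contact_force: [0.6, -0.4, 0.2]
opening: 0.0854
grip_force: 0.0
t: 30.7
tool_pos: [0.6418, 0.0672, 0.2179]
tool_rot: [-0.296, -2.561, -0.083]
contact_force: [-0.1, -0.2, -0.5]
opening: 0.0854
grip_force: 0.0
key expected [370.6 176.3] [412.3 231.4]
[ 371  183   36   52 1381]
fin expected [251.7 155.3] [266.2 211.5]
[253 159  12  51 548]
```

The last picture shows the key head and fin where home predicts them (key blob at columns 371–407, rows 183–235). I'm handing in.

```bash
python3 -c "
from station import ctrl
print(ctrl.finish_job())"
```

```text
the job is handed in; nothing more can be done
None
```

The guard is shut and the tongue key is fully home and released; a tug of about 12 N moved the guard only about 7 mm before the tongue held it, and I handed the job in at about 31 s, though no pass/fail result came back.

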